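Scrape the board clean and hold the scraper over the scraps tray

ROBOT

A 6-joint arm with a two-finger parallel gripper is mounted at the origin on a cart in front of the work surface, level with it; the furniture and walls round the work are solid. World frame = base frame: x ahead of the robot, y to its left, z up, the work surface at z = 0. Lengths are in mm, angles in rad, forces in N, time in s.
With the tool pointing down it reaches from about 350 to 975 mm from the base axis. Payload 7.1 kg.
Tool frame: the origin (TCP) lies at the very end of the fingers, on their centre line; the grasp point (between the pads) lies 19 mm behind it; z points along the fingers, y is the line along which they close (so a half turn about z gives the same grasp; the last joint's range is limited). The gripper opens to 88 mm and grips with 3 to 60 N. Pads are 20 mm wide; open, the fingers measure 115 mm over their backs; the gripper's body (75 mm by 178 mm) begins 61 mm behind the grasp point.
Start: joints at [1.235, 0.423, 1.63, -0, 1.089, -0.019], TCP at [194.673, 593.892, 222.675] pointing down, gripper open.
Joint ranges: [-3, 3], [-0.9, 2.11], [0.09, 2.58], [-1.31, 4.45], [0.11, 2.69], [-2.54, 2.54]. Speed limits (rad/s): [2.39, 2.39, 3.01, 3.14, 3.14, 3.14].

INTERFACE

Orientations are given as a rotation vector (axis times angle).
In Python, from rig import r, kinematics, eyes gives the robot as it stands. The module is installed in compiled form; this text tells all that it offers. Calls block until the motion is done:
- r.move_to(position, orientation): joint-space move of the TCP to a pose.
- r.line_to(position, rot=None, max_speed=150): straight line of the TCP; rot=None keeps the orientation; max_speed is the mean speed in mm/s.
- r.move_j(angles): joint-space move.
- r.open_jaws() and r.grab(): open the fingers fully, or close them until they stop; the grip force is fixed at half the most.
- r.sleep(seconds).
- kinematics.solve_ik(position, orientation): joint angles nearest the present ones, or None.
- eyes.capture(name): name is "scene" or "top"; returns a dict with "color" (384x512x3 uint8, red, green, blue), "range_z" (384x512 float32, mm along the optical axis (not along the pixel's ray), 0 where there is no reading), "camera_matrix" (3x3 intrinsics, pixels), "xyz" and "orientation" of the camera in the world. Camera axes: x right, y down, z forward; pixel columns grow to the right and rows downward; lengths in mm; the calibration is good to about 2 mm. A picture is of the moment at which its call begins.
A pose or a line that the arm cannot do raises r.MotionError and nothing moves.
- r.sign_off(): hands the job in; it is judged then, once.
Readings, each from a call of its own:
- r.current_time_s(): time.
- r.current_joint_pos(): joint angles.
- r.current_dq(): joint speeds.
- r.current_joint_efforts(): joint torques, N m.
- r.current_tcp_pos(): TCP position.
- r.current_orientation(): TCP orientation.
- r.current_ft_force(): force on the tool from outside, world axes, zero at the start.
- r.current_ft_torque(): the same for the moment, N m.
- r.current_opening(): finger opening in mm.
- r.current_finger_force(): force on a finger pad.
Only numpy, scipy, OpenCV 4.12 (cv2) and the standard library are available. Lean on these libraries where they do the work, as an engineer would, in place of code of your own. Each camera call takes 0.05 s, during which the arm holds its last target. There are 200 camera calls.

TASK

Take the blue scraper by its grip and with it push the three half nut shells off the left side of the board onto the worktop, touching them with nothing else. Then lift it higher than the jars, carry it across them and hold it still over the middle of the white tray, upright, lengthwise along the tray, a finger's breadth above the rim without touching, so that I can brush its crumbs into the tray. Finish there still holding it, with jars and tray left where they stand.

Things in the scene. Friction and masses are not known exactly. Their poses are not given: they have to be found in the camera images.
- scraper: blue palm-held scraper with a black rubber lip below, standing upright on its lip on the right part of the board; 104 mm long (its y), 26 mm thick at the lip (its x), 85 mm high; from 34 mm above the underside to the top it is an upright grip 20 mm thick (x) and 84 mm long (y), to be pinched across its thickness; 0.10 to 0.21 kg; origin at the centre of the underside, z up
- board: wooden chopping board, fixed; 200 mm (its x) by 300 mm (its y), flat top 21 mm above the worktop; origin at the centre of the underside; x points to its left side seen from the robot (edge at x = +100 mm), where the shells must go, y towards the robot. Wall cabinets hang 0.51 m above the worktop over its back half and behind; a tall fridge stands right of the worktop
- shell1: half nut shell, cream-coloured dome, 20 mm across, 9 mm high, loose, at the start lying flat side down on the board; origin at the centre of its flat side
- shell2: half nut shell, cream-coloured dome, 20 mm across, 9 mm high, loose, at the start lying flat side down on the board; origin at the centre of its flat side
- shell3: half nut shell, cream-coloured dome, 20 mm across, 9 mm high, loose, at the start lying flat side down on the board; origin at the centre of its flat side
- red_jar: spice jar with black lid and red and cream label, 41 mm across, 105 mm high, loose bystander standing in the row between board and tray; origin under its centre, z up
- blue_jar: spice jar with black lid and dark blue label, 41 mm across, 105 mm high, loose bystander standing in the row between board and tray; origin under its centre, z up
- shaker: salt shaker with grey cap, 44 mm across, 90 mm high, loose bystander standing in the row between board and tray; origin under its centre, z up
- tray: oblong white scraps tray with a blue rim line, open above, loose, on the worktop to the right of the jars; 126 mm long (its x, pointing roughly left), 72 mm wide (its y), rim 30 mm above its underside (32 mm with the rim bead), walls 4 mm; origin at the centre of its underside, z up

How it is judged (in metres and radians):
On the way, in this order (a step that is already met when the one before it is completed fails the run):
1. all three shells have been pushed off the left side of the board and lie on the worktop, while the scraper is held (x of each of shell1, shell2, shell3 in the frame of board above 0.1 m and height (world z) of shell1 between -0.02 and 0.016 m and height (world z) of shell2 between -0.02 and 0.016 m and height (world z) of shell3 between -0.02 and 0.016 m and contact force between the fingers and scraper above 0.5 N), for 0.2 s.
2. the held scraper's underside is higher than the jars' tops (105 mm above the worktop) (contact force between the fingers and scraper above 0.5 N and height (world z) of scraper above 0.105 m), for 0.1 s.
At the end, for the whole second after the job is handed in: Scraper held still and upright (0.12 rad), underside 33 to 70 mm above the tray's underside, within 18 mm of its centre and 0.15 rad of its length, not touching it; shells on the worktop beyond the board's left edge; jars upright, jars and tray moved under 20 mm (all of step 1 and z of scraper in the frame of tray between 0.033 and 0.07 m and horizontal distance between scraper and tray below 0.018 m and angle between the y axis of scraper and the x axis of tray, either way round below 0.15 rad and angle between scraper's own z axis and vertical below 0.12 rad and contact force between scraper and tray below 0.1 N and linear speed of scraper below 0.02 m/s and distance of each of red_jar, blue_jar, shaker, tray from where it was at the start of the episode below 0.02 m and angle between each of red_jar, blue_jar, shaker's own z axis and vertical below 0.15 rad); the arm keeps its last pose, push and grip.
It fails at once if the gripper or arm touches a shell (contact force between any of the fingers, the arm and shell1 above 0.5 N or contact force between any of the fingers, the arm and shell2 above 0.5 N or contact force between any of the fingers, the arm and shell3 above 0.5 N).
It fails at once if a jar is pushed away or tipped, or the tray is shoved (over 20 mm) (not (distance of red_jar from where it was at the start of the episode below 0.02 m) or not (angle between red_jar's own z axis and vertical below 0.15 rad) or not (distance of blue_jar from where it was at the start of the episode below 0.02 m) or not (angle between blue_jar's own z axis and vertical below 0.15 rad) or not (distance of shaker from where it was at the start of the episode below 0.02 m) or not (angle between shaker's own z axis and vertical below 0.15 rad) or not (distance of tray from where it was at the start of the episode below 0.02 m)).
It also fails if it takes over 70 s, if anything falls off the work surface, if the arm or the gripper's body presses on something with over 40 N, if the wrist force passes 120 N, or if a joint passes its speed limit or range.

## Working session

There is one attempt and no reset: what is moved stays moved. The work goes in short steps, each a Python script; the robot and the scene stay as the last script left them, time stands still between calls to the robot, and variables do not carry over. Pictures are saved under pics/ and viewed, at most 10 in all, crops included, and the job is handed in when it is done.

```bash
mkdir -p pics; cat > h.py <<'E'
import numpy as np, cv2
from scipy.spatial.transform import Rotation as R
from rig import r, kinematics, eyes
def cap(n):
    c=eyes.capture(n); K=np.array(c["camera_matrix"]); z=c["range_z"].astype(float)
    v,u=np.mgrid[:384,:512]
    P=np.stack([(u-K[0,2])/K[0,0]*z,(v-K[1,2])/K[1,1]*z,z],-1)
    o=np.array(c["orientation"]); M=R.from_rotvec(o).as_matrix() if o.shape==(3,) else o
    W=P@M.T+np.array(c["xyz"]); W[z==0]=np.nan
    return c["color"],W,c
E
python3 - <<'E'
from h import *
for n in("scene","top"):
    im,W,c=cap(n); np.savez(f"{n}.npz",im=im,W=W); cv2.imwrite(f"pics/{n}.png",cv2.resize(im[...,::-1],(800,600)))
    print(n,c["xyz"],c["orientation"],c["camera_matrix"])
print(r.current_time_s(),r.current_orientation(),r.current_opening())
E
```

```text
scene [-56.34181382 430.5061342  667.243577  ] [-1.38715092  2.17295512 -0.88325702] [[425.01434072   0.         255.55301556]
 [  0.         425.01434072 187.46126446]
 [  0.           0.           1.        ]]
top [335.1356494  152.39874566 871.51511963] [-2.07359433  2.13370333 -0.17367   ] [[465.30568338   0.         252.69104602]
 [  0.         465.30568338 194.78562647]
 [  0.           0.           1.        ]]
0.1 [-4.95492004e-01 -3.10202798e+00  2.04361232e-03] 87.70912538529485
```

View pics/top.png

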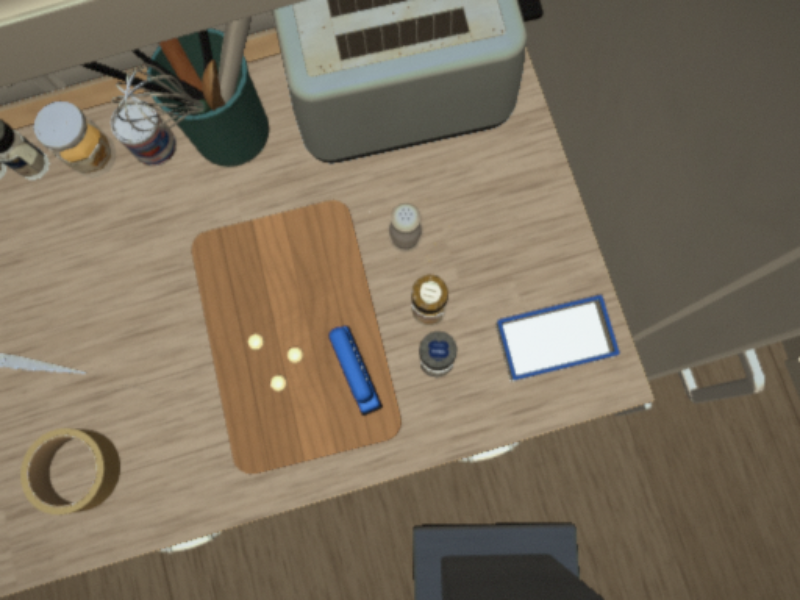

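View pics/scene.png

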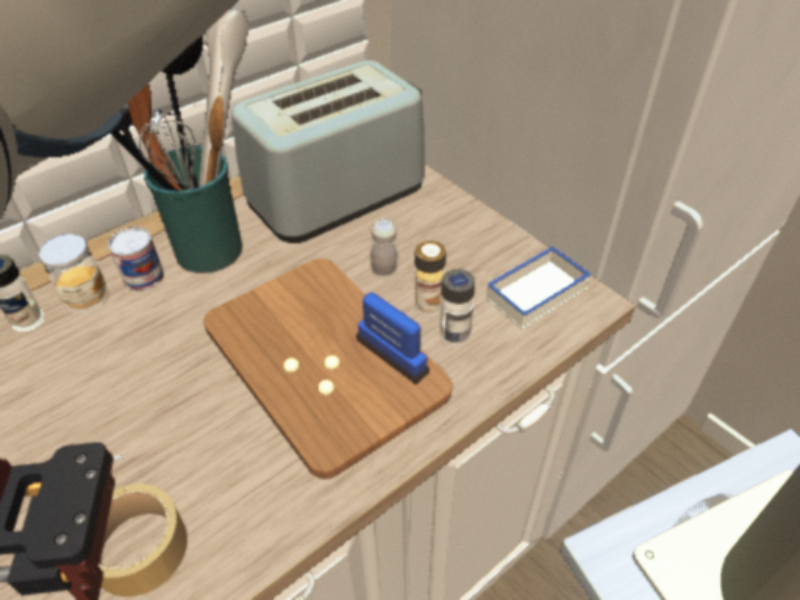

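The top picture shows the shells at (256,342), (295,355) and (278,383), the scraper grip from (342,328) to (370,410), the jars at (405,225), (430,295) and (438,352), and the tray around (557,337). The scene picture agrees. Next I'll measure positions.

```bash
python3 - <<'E'
import numpy as np,cv2
np.set_printoptions(precision=1,suppress=True)
d=np.load("top.npz");im=d["im"].astype(int);W=d["W"];z=W[...,2]
hsv=cv2.cvtColor(d["im"],cv2.COLOR_RGB2HSV)
v,u=np.mgrid[:384,:512]
def box(a,b,c,e): return (u>a/1.5625)&(u<c/1.5625)&(v>b/1.5625)&(v<e/1.5625)
def rect(m,name):
    p=W[m&np.isfinite(z)]; q=cv2.minAreaRect(p[:,:2].astype(np.float32)); print(name,len(p),"rect",np.array(q[0]),np.array(q[1]),q[2],"z",np.percentile(p[:,2],[5,50,95]),"mean",p.mean(0)); return q
bx=box(185,190,405,480)
m=bx&(z>14)&(z<27); m=cv2.morphologyEx(m.astype(np.uint8),cv2.MORPH_OPEN,np.ones((5,5)))>0
# board incl. stuff on it
rect(m,"board")
sh=bx&(hsv[...,1]<130)&(hsv[...,2]>190)&box(230,320,320,400)
n,l,s,c=cv2.connectedComponentsWithStats(sh.astype(np.uint8))
for i in range(1,n):
    if s[i,4]>10: rect(l==i,"shell")
sc=box(320,315,390,420)&(hsv[...,0]>95)&(hsv[...,0]<125)&(hsv[...,1]>120)
rect(sc,"scraper blue"); rect(sc&(z>98)&(z<115),"grip top"); 
for nm,b in (("shaker",(385,195,425,255)),("red",(405,268,455,325)),("blue",(415,328,462,378))):
    mm=box(*b); t=np.nanmax(z[mm]); rect(mm&(z>np.nanpercentile(z[mm],97)-6),nm); print(t)
t=box(485,285,630,390)&(hsv[...,0]>95)&(hsv[...,0]<125)&(hsv[...,1]>100)
rect(t,"tray rim"); rect(t&(z>22)&(z<40),"rimz")
d2=np.load("scene.npz");W2=d2["W"];h2=cv2.cvtColor(d2["im"],cv2.COLOR_RGB2HSV)
W=W2;z=W[...,2]
b=(h2[...,0]>95)&(h2[...,0]<125)&(h2[...,1]>120)
rect(b&box(340,280,450,390)&(z>98)&(z<115),"S grip top");rect(b&box(480,240,600,330)&(z>22)&(z<40),"S rim")
sh=(h2[...,1]<130)&(h2[...,2]>190)&box(270,340,360,410)
n,l,s,c=cv2.connectedComponentsWithStats(sh.astype(np.uint8))
for i in range(1,n):
    if s[i,4]>10: rect(l==i,"S shell")
E
```

```text
board 15641 rect [476.3 300.4] [300. 200.] 12.599386215209961 z [18.8 21.3 23.8] mean [473.8 303.   21.3]
shell 74 rect [464.3 343.8] [15.3 16.2] 88.29239654541016 z [24.5 29.2 33.4] mean [464.3 343.3  29.3]
shell 74 rect [447.4 296.9] [15.4 16.9] 46.424232482910156 z [25.5 28.8 31.4] mean [447.3 296.8  28.7]
shell 75 rect [414.9 317.1] [15.2 16.9] 43.14900588989258 z [25.  28.5 32.8] mean [414.8 316.5  28.7]
scraper blue 710 rect [425.8 224.4] [97.  21.9] 21.663660049438477 z [ 52.8 105.  108.4] mean [420.7 221.3  94.1]
grip top 530 rect [426.2 224.7] [80.4 18.6] 21.5703182220459 z [101.7 106.  108.5] mean [425.8 224.5 105.6]
shaker 194 rect [594.6 162.2] [27.9 28.6] 75.05445098876953 z [84.2 87.7 90.9] mean [593.8 162.1  87.7]
92.94111281150072
red 435 rect [500.5 137.8] [38.1 38.9] 3.3557698726654053 z [103.9 106.2 108.4] mean [500.3 138.  106.2]
110.40381429802835
blue 453 rect [438.3 131.7] [38.1 38.6] 88.0374526977539 z [104.  106.5 108.7] mean [438.3 131.2 106.4]
109.61176484504006
tray rim 435 rect [458.7 -10.2] [ 71.6 126.5] 12.065572738647461 z [30.5 33.1 35.3] mean [459.9 -11.7  32.9]
rimz 435 rect [458.7 -10.2] [ 71.6 126.5] 12.065572738647461 z [30.5 33.1 35.3] mean [459.9 -11.7  32.9]
S grip top 368 rect [422.8 226. ] [79.5 17.2] 21.843313217163086 z [ 99.4 105.3 107.6] mean [420.  226.2 104.6]
S rim 34 rect [456.8 -11. ] [ 71.5 122.1] 12.042545318603516 z [31.  32.3 33.7] mean [464.6 -38.6  32.3]
S shell 125 rect [451.3 295.5] [25.4 31.5] 70.39667510986328 z [19.5 23.7 31. ] mean [447.4 296.   24.7]
S shell 96 rect [466.9 341.9] [19.3 27. ] 74.52619934082031 z [19.9 26.8 30.8] mean [462.7 343.1  26.1]
S shell 104 rect [417.  314.6] [22.9 23.8] 30.556791305541992 z [20.  27.1 31.3] mean [413.6 315.4  26. ]
```

```bash
cat >> h.py <<'E'
B=np.array([476.3,300.4]); bt=np.radians(12.6)
BX=np.array([-np.sin(bt),np.cos(bt)]); BY=-np.array([np.cos(bt),np.sin(bt)])
def bp(x,y): return B+x*BX+y*BY
def down(a):   # a: direction (rad) of tool y
    y=np.array([np.cos(a),np.sin(a),0]); z=np.array([0,0,-1.]); return R.from_matrix(np.stack([np.cross(y,z),y,z],1)).as_rotvec()
SC=np.array([425.0,225.0]); TR=np.array([458.2,-10.4])
aS,aB,aT=np.radians([21.65,12.6,102.07])   # long-axis directions
E
python3 - <<'E'
from h import *
np.set_printoptions(precision=2,suppress=True)
print(R.from_rotvec(r.current_orientation()).as_matrix()[:,1])
for s in (90,-90):
    s=np.radians(s)
    for da in (0,np.pi):
      print(np.degrees(s),da)
      for p,z,a in ((SC,200,aS),(SC,64,aS),(bp(-63,29),66,aB),(bp(115,29),66,aB),(bp(115,29),175,aB),(TR,175,aT+da),(TR,92,aT+da)):
        print(kinematics.solve_ik([*p,z],down(a+s)))
E
```

```text
[ 0.31  0.95 -0.  ]
90.0 0
[ 0.46  0.24  1.96 -0.    0.94 -1.49]
[ 0.46  0.48  2.04 -0.    0.63 -1.49]
[ 0.44  0.51  1.96 -0.    0.67 -1.35]
[ 0.75  0.58  1.8   0.    0.75 -1.05]
[ 0.75  0.43  1.75  0.    0.96 -1.05]
None
None
90.0 3.141592653589793
[ 0.46  0.24  1.96 -0.    0.94 -1.49]
[ 0.46  0.48  2.04 -0.    0.63 -1.49]
[ 0.44  0.51  1.96 -0.    0.67 -1.35]
[ 0.75  0.58  1.8   0.    0.75 -1.05]
[ 0.75  0.43  1.75  0.    0.96 -1.05]
[-0.05  0.25  2.03 -0.    0.87 -0.26]
[-0.05  0.4   2.08 -0.    0.67 -0.26]
-90.0 0
[ 0.46  0.24  1.96 -0.    0.94  1.66]
[ 0.46  0.48  2.04 -0.    0.63  1.66]
[ 0.44  0.51  1.96 -0.    0.67  1.79]
[ 0.75  0.58  1.8  -0.    0.75  2.1 ]
[ 0.75  0.43  1.75 -0.    0.96  2.1 ]
[-0.05  0.25  2.03 -0.    0.87 -0.26]
[-0.05  0.4   2.08 -0.    0.67 -0.26]
-90.0 3.141592653589793
[ 0.46  0.24  1.96 -0.    0.94  1.66]
[ 0.46  0.48  2.04 -0.    0.63  1.66]
[ 0.44  0.51  1.96 -0.    0.67  1.79]
[ 0.75  0.58  1.8  -0.    0.75  2.1 ]
[ 0.75  0.43  1.75 -0.    0.96  2.1 ]
None
None
```

```bash
python3 - <<'E'
from h import *
s=np.pi/2
r.open_jaws()
r.move_to([*SC,220],down(aS+s))
r.line_to([*SC,64]); r.grab(); r.sleep(.3)
print(r.current_opening(),r.current_finger_force(),r.current_tcp_pos(),r.current_ft_force(),r.current_time_s())
r.line_to([*SC,66],max_speed=20)
print(r.current_tcp_pos(),r.current_ft_force(),r.current_opening())
im,W,c=cap("scene"); cv2.imwrite("pics/g.png",cv2.resize(im[150:300,150:350][...,::-1],(800,600)))
E
```

```text
19.529374777530453 29.999634325504303 [424.90960169 224.97125063  63.94615179] [-0.17500761 -0.10371259 -0.97555327] 4.4583
[425.12153132 225.05060257  66.16376781] [-0.48313643  0.36285543 -1.69981009] 19.49853927116548
```

View pics/g.png

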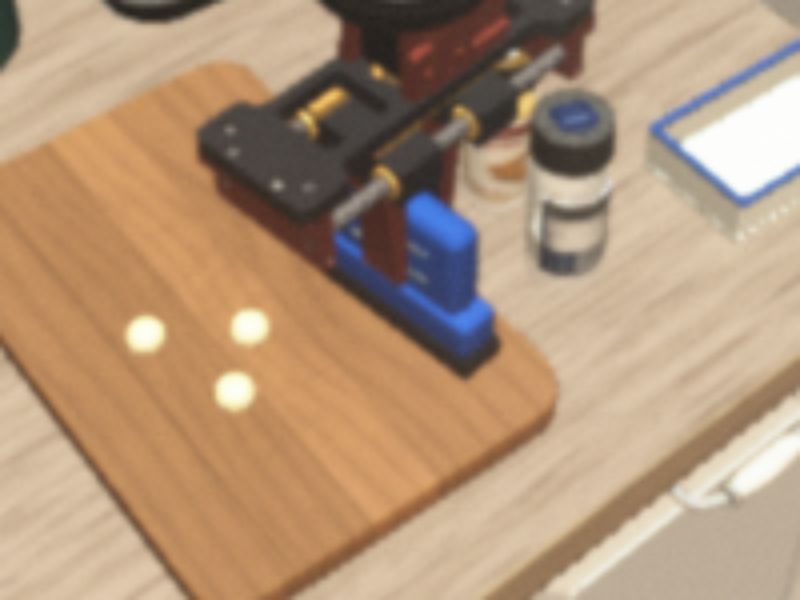

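The scraper is held (19.5 mm opening, about 1.7 N of weight) and just clear of the board; shells at (145,333), (249,327) and (235,391) are untouched. Now the sweep.

```bash
python3 - <<'E'
from h import *
s=np.pi/2
z=65.5
r.line_to([*bp(-63,29),z],down(aB+s),max_speed=60)
print(r.current_tcp_pos(),r.current_ft_force())
r.line_to([*bp(60,29),z],max_speed=60)
print(r.current_tcp_pos(),r.current_ft_force())
r.line_to([*bp(118,29),z],max_speed=45); r.sleep(.5)
print(r.current_tcp_pos(),r.current_ft_force(),r.current_opening(),r.current_time_s())
for n in("top","scene"):
    im,W,c=cap(n); np.savez(f"{n}2.npz",im=im,W=W)
    cv2.imwrite(f"pics/{n}2.png",cv2.resize(im[:,:256 if n=="top" else 300][...,::-1],None,fx=1.5,fy=1.5))
E
```

```text
[461.24013369 232.37400688  65.31519744] [ 0.18255231 -0.35431885 -1.73128777]
[434.97710254 352.4684943   65.5177697 ] [-0.12039204  0.05538646 -0.3145553 ]
[422.24077443 409.18461717  65.47720532] [-0.23152262 -0.01880637 -1.23542346] 20.28883953293672 9.675
```

View pics/top2.png

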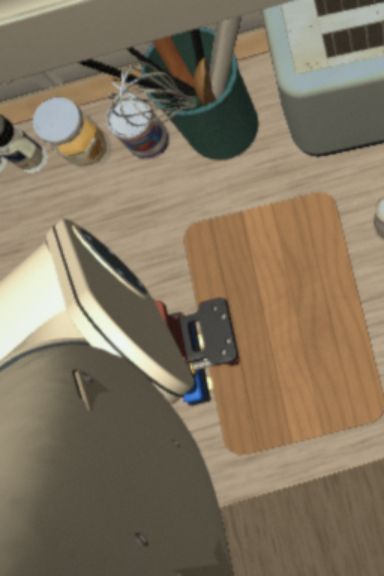

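View pics/scene2.png

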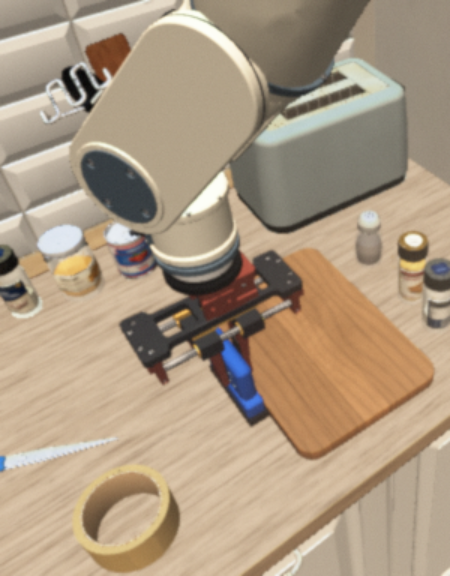

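The board is clear of shells, but the arm hides where they landed. I'll move on left at the same height and look.

```bash
python3 - <<'E'
from h import *
r.line_to([*bp(185,29),66],max_speed=80); r.sleep(.2)
print(r.current_ft_force(),r.current_opening(),r.current_finger_force(),r.current_time_s())
im,W,c=cap("scene"); np.savez("scene3.npz",im=im,W=W)
cv2.imwrite("pics/scene3.png",cv2.resize(im[130:330,40:307][...,::-1],(800,600)))
E
```

```text
[ 0.63798755  0.90710962 -1.18237914] 20.172526231332075 29.999629855155945 10.9667
```

View pics/scene3.png

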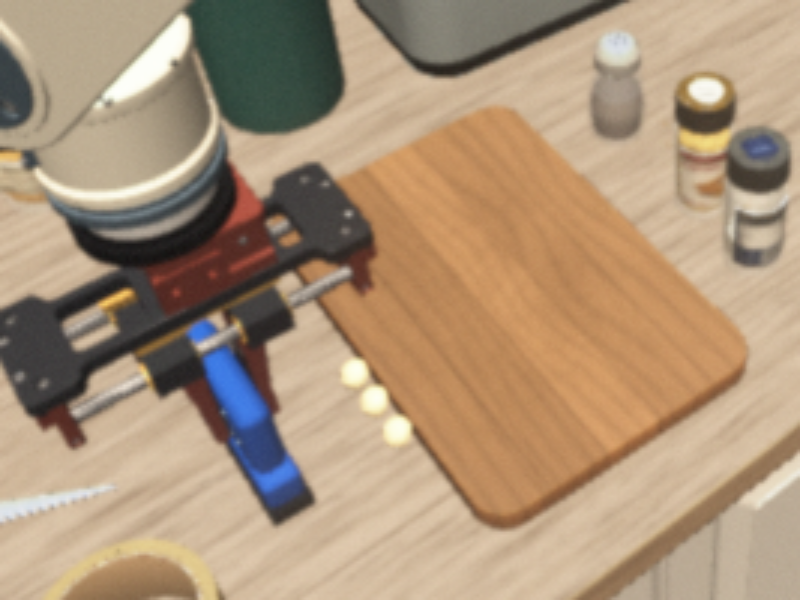

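All three shells lie by the board's left edge, at (355,373), (375,399) and (398,430). The scraper seems to have pitched in the jaws, so I'll measure both.

```bash
python3 - <<'E'
from h import *
np.set_printoptions(precision=1,suppress=True)
d=np.load("scene3.npz");im=d["im"];W=d["W"];h=cv2.cvtColor(im,cv2.COLOR_RGB2HSV);v,u=np.mgrid[:384,:512]
for a,b in((355,373),(375,399),(398,430)):
    U,V=40+a/3,130+b/3; m=(abs(u-U)<7)&(abs(v-V)<7)&(h[...,1]<130)&(h[...,2]>180)
    p=W[m]; q=p[:,:2]-B; print(len(p),np.nanmean(p,0),np.nanmax(p[:,2]),"board x,y",np.nanmean(q@BX),np.nanmean(q@BY))
t=r.current_tcp_pos(); print(t)
m=(h[...,0]>95)&(h[...,0]<125)&(h[...,1]>120)&(u>95)&(u<150)&(v>230)&(v<310)
p=W[m]; q=p[:,:2]-B; L=np.c_[q@BX,q@BY,p[:,2]]
print("tcp",(t[:2]-B)@BX,(t[:2]-B)@BY)
for y in range(-30,100,6):
    k=L[abs(L[:,1]-y)<3]
    if len(k)>3: print(y,len(k),"topz",np.percentile(k[:,2],[5,90,98]),"x at top",k[k[:,2]>np.percentile(k[:,2],70)][:,0].mean())
E
```

```text
162 [450.  405.6   7.6] 22.661154858549708 board x,y 108.4087777201717 2.692164960045655
142 [426.2 399.6   7.9] 21.075683435657993 board x,y 107.72224027177433 27.276017098546628
168 [398.7 393.4   7.5] 22.080993433103686 board x,y 107.69560323695448 55.43192482056785
[407.8 474.3  66. ]
tcp 184.61812257897208 28.915585860536865
-6 13 topz [106.2 110.1 110.8] x at top 182.96321489905117
0 23 topz [106.6 110.2 111.4] x at top 183.23618418480183
6 4 topz [108.4 109.9 110. ] x at top 181.1313571214726
18 20 topz [105.4 108.5 109.1] x at top 184.24016289836743
24 31 topz [104.4 109.5 110.1] x at top 183.2268074485958
30 36 topz [104.3 109.  110.4] x at top 183.34355776576788
36 42 topz [ 55.9 109.2 110. ] x at top 183.24875478412457
42 46 topz [ 55.3 108.8 109.8] x at top 182.13749570812692
48 42 topz [ 55.3 108.9 109.7] x at top 183.6629454219347
54 49 topz [ 55.4 109.2 109.9] x at top 182.91290906528712
60 54 topz [ 55.9 109.8 155.2] x at top 182.12915115958089
66 154 topz [ 56.5 107.6 110.2] x at top 183.22677210445798
72 145 topz [ 56.2  99.1 104.8] x at top 182.3493537898224
78 83 topz [43.9 57.  58.4] x at top 183.13317629366784
```

Shells are at board x ≈ 108 mm on the worktop and the scraper is upright (grip top level to about 1 mm, centred in y). Now lift and carry.

```bash
python3 - <<'E'
from h import *
s=np.pi/2
p=bp(185,29)
r.line_to([*p,185],max_speed=100); r.sleep(.3)
r.line_to([*TR,185],down(aT-np.pi+s),max_speed=120); r.sleep(.3)
print(r.current_tcp_pos(),r.current_ft_force(),r.current_opening(),r.current_time_s())
r.line_to([*TR,105],max_speed=50); r.sleep(.3)
print(r.current_tcp_pos(),r.current_ft_force(),r.current_opening(),r.current_time_s())
for n in("top","scene"):
    im,W,c=cap(n); np.savez(f"{n}4.npz",im=im,W=W)
    cv2.imwrite(f"pics/{n}4.png",cv2.resize(im[...,::-1],(800,600)))
E
```

```text
[458.21107214 -10.37554738 185.0125109 ] [-0.45665395  0.21642393 -1.33910601] 20.104770103059593 17.175
[458.26604228 -10.40858371 105.11228444] [-0.4213417   0.1683398  -1.05654222] 19.57490431761599 19.225
```

View pics/scene4.png

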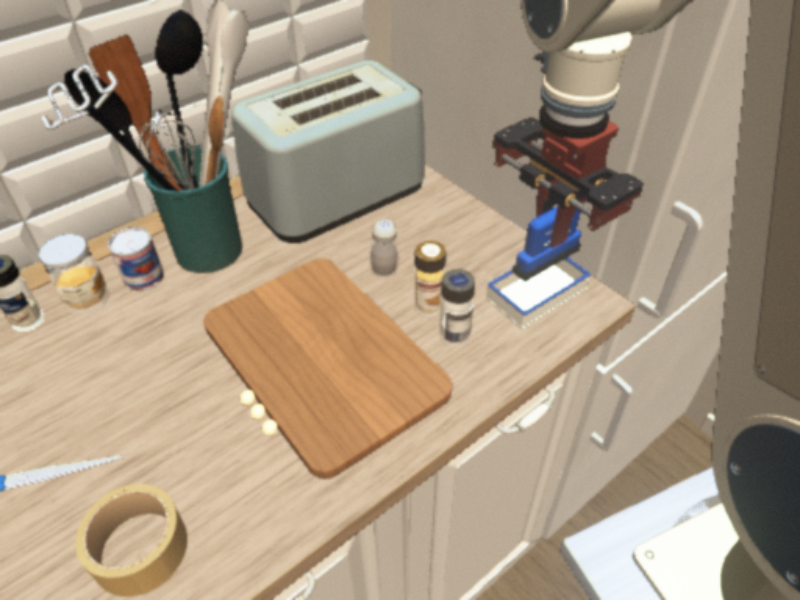

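View pics/top4.png

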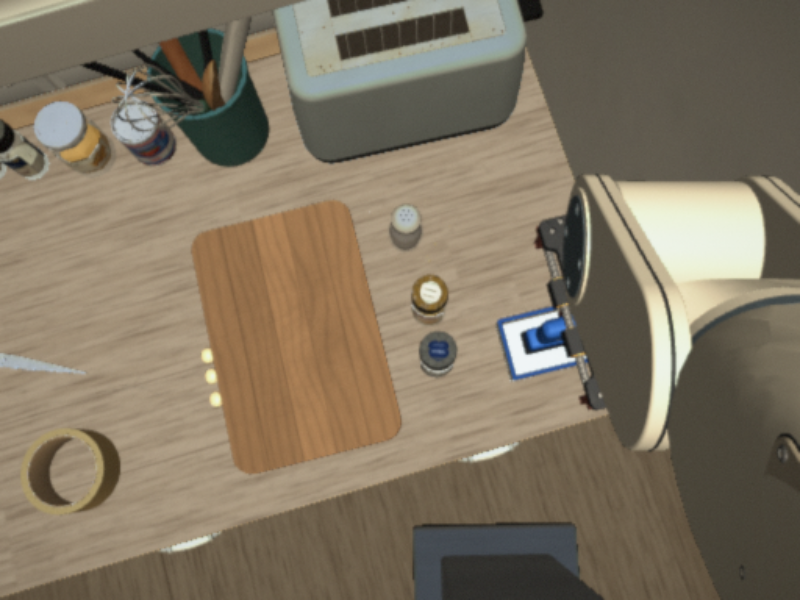

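Jars and tray are unmoved, the shells are at (247,398), (257,411) and (270,428) in the scene picture, and the scraper is over the tray at (548,245). I'll check its tilt, then lower it.

```bash
python3 - <<'E'
from h import *
np.set_printoptions(precision=1,suppress=True)
r.line_to([*TR,91],max_speed=30); r.sleep(.5)
im,W,c=cap("scene");h=cv2.cvtColor(im,cv2.COLOR_RGB2HSV)
m=(h[...,0]>95)&(h[...,0]<125)&(h[...,1]>120); p=W[m]; q=p-[*TR,0]
ax=np.array([np.cos(aT),np.sin(aT)]); L=np.c_[q[:,:2]@ax,q[:,:2]@[ax[1],-ax[0]],p[:,2]]
L=L[(abs(L[:,0])<60)&(abs(L[:,1])<32)&(L[:,2]>45)&(L[:,2]<150)]
for y in range(-54,60,9):
    k=L[abs(L[:,0]-y)<4.5]
    if len(k)>5: print(y,len(k),"z",np.percentile(k[:,2],[2,50,95]),"base cross",np.percentile(k[k[:,2]<85][:,1],[5,95]) if (k[:,2]<85).any() else "", "grip cross",np.percentile(k[k[:,2]>95][:,1],[5,95]) if (k[:,2]>95).any() else "")
print(r.current_tcp_pos(),r.current_ft_force(),r.current_finger_force(),np.abs(r.current_dq()).max(),r.current_time_s())
E
```

```text
-45 20 z [69.9 80.7 85.1] base cross [-15.3 -10.1] grip cross 
-36 50 z [ 69.   93.3 120.3] base cross [-15.3 -11.8] grip cross [-14.2 -11.6]
-27 22 z [ 67.   79.6 103.3] base cross [-15.6 -12.4] grip cross [-13.3 -13. ]
-18 14 z [69.7 75.9 81.2] base cross [-14.9 -13. ] grip cross 
-9 16 z [ 68.5  78.4 133. ] base cross [-15.1 -13.4] grip cross [-2.   7.3]
0 37 z [ 69.6 131.  134.8] base cross [-14.8 -11.6] grip cross [-6.8  4. ]
9 60 z [ 71.5 128.9 134.4] base cross [-14.9 -11.4] grip cross [-13.4   3.5]
18 72 z [ 70.1 122.  134.5] base cross [-15.  -11.5] grip cross [-13.5   1.5]
27 101 z [ 75.2 114.7 134.5] base cross [-14.8 -10.9] grip cross [-13.5  -0.4]
36 121 z [ 75.5 106.2 132.5] base cross [-14.6   3. ] grip cross [-12.3  -2. ]
45 28 z [76.3 81.7 83.4] base cross [-14.1   3. ] grip cross 
[458.2 -10.4  91. ] [ 0.6  0.5 -1. ] 29.999701380729675 0.0018693988413093392 20.4917
```

```bash
python3 -c "
from h import *
print(r.sign_off(), r.current_time_s())"
```

```text
the job is handed in; nothing more can be done
the job is handed in; nothing more can be done
```

I've handed in the job (no verdict came back): by my camera checks, all three shells lie on the worktop beyond the board's left edge, and the scraper is held still and upright, centred lengthwise over the tray about 17 mm above its rim, with jars and tray left where they stood.

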